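# Catch a hammer-head bolt in a strut rail and slide it home in a forked foot

## Robot

A 7-joint arm with a two-finger parallel gripper is mounted at the origin on the work surface. World frame = base frame: x ahead of the robot, y to its left, z up, the work surface at z = 0. Lengths are in m, angles in rad, forces in N, time in s.
With the tool pointing down it reaches from about 0.4 to 0.85 m from the base axis. Payload 10.4 kg.
Tool frame: the origin (TCP) lies midway between the tips of the shut fingers; the grasp point (between the pads) lies 19 mm behind it (manip.pinch_z is the distance from the TCP to the grasp point, in m); y points along the fingers, x is the direction in which the jaws open and shut, and the axes are right-handed (so a half turn about y gives the same grasp; the last joint's range is limited). The gripper opens to 85 mm and grips with 20 to 120 N. Pads are 22 mm wide; open, the fingers measure 114 mm over their backs; the gripper's body (76 mm by 85 mm) begins 54 mm behind the grasp point. The pads swing forward as they close: fully open they stand 13 mm farther back than shut.
Start: joints at [-1.333, 0.332, -0.065, 1.46, 0.022, 1.35, -0.088], TCP at [0.161, 0.604, 0.231] pointing down, gripper open.
Joint ranges: [-2.6, 2.6], [-0.5, 2.12], [-1.47, 1.34], [0.16, 2.42], [-1.27, 4.41], [0.06, 2.06], [-2.6, 2.6]. Speed limits (rad/s): [2.22, 2.22, 2.79, 2.79, 3.14, 3.14, 3.14].

## Interface

Orientations are given as a unit quaternion [x, y, z, w].
In Python, from workcell import manip gives the robot as it stands.
- The arm moves only by the shell command python3 -m pendant 'ROWS' [OPENING] [FORCE]. ROWS is a JSON object of lists of equal length, an entry for each row: "offset": the shift along the tool's x, y, z scaled (see below), a list of three; "turn": the turn, a rotation vector about the tool's x, y, z scaled (see below), a list of three. A call has 1 to 12 rows; each row is the pose to reach, as a shift and turn from the pose measured when the call began, along the tool's axes at that moment; what a row does not reach only later rows make up. The controller multiplies each number of a shift by 200 mm and each number of a turn by 45 degrees. A row lasts 1/8 s, in which the tool goes at most 62.5 mm and 10.7 degrees, less where a joint would pass 70% of its speed; a pose out of reach is approached as far as the arm can. A call with a number of a shift or a turn outside -1 to 1 is refused whole. A call with a gripper value outside its range is refused whole. OPENING is the opening in per cent of the stroke, from 0 (shut) to 100 (fully open), set as the call begins (- or left out, the last holds). The fingers move at their own pace and stop on an object; FORCE is the grip in N (left out, the last holds). Time passes only in rows, so rows that repeat a pose let the fingers close. It gives the time, the measured TCP pose, the force and the opening at its end, in the units of the state.
- manip.get_obs(): the state, without advancing time (a new reading comes with each control period).
- manip.camera(name): name is "side" or "top"; returns (picture, depth): 400x640x3 uint8, red, green, blue; 400x640 float32, m along the optical axis (not along the pixel's ray), 0 where there is no reading.
- manip.camera_model(name): a dict with "intrinsics" (3x3 intrinsics, pixels), "R" (3x3) and "t" (3): a world point X has camera coordinates R X + t. Camera axes: x right, y down, z forward; pixel columns grow to the right and rows downward; lengths in m; the calibration is good to about 2 mm. A picture is of the moment at which its call begins. camera_model takes no time and is no camera call.
- manip.hand_in(): hands the job in, once; it reports no verdict.
The state is a dict: "clock": time; "joint_pos": joint angles; "joint_velocities": joint speeds; "tau": joint torques, N m; "position": TCP position; "ee_rot": TCP orientation; "ft_force": force on the tool from outside, world axes, zero at the start; "torque": the same for the moment, N m; "grip_width": opening from 0.0 (shut) to 1.0 (fully open).
Only numpy, scipy, OpenCV 4.12 (cv2) and the standard library are available. Lean on these libraries where they do the work, as an engineer would, in place of code of your own. Each camera call takes 0.05 s, during which the arm holds its last target. There are 200 camera calls.

## Task

Get the hold-down bolt of the cast stand ready in the bench's slotted rail: take the hammer-head bolt from the wooden block, let its head lengthwise into the rail's slot clear of the stand, press it down against its spring until the head is below the lips, and give it a quarter turn clockwise so that it is caught crosswise; tug it up lightly to make sure that it holds. Then slide it along the rail into the fork of the stand's foot until its stud comes up lightly against the end of the fork, and let go of it there, sprung up under the lips and upright. Work by feel: do not force the bolt in the rail or push the stand off its place, and leave the marker, the wrench and the bowl alone.

Things in the scene. Friction and masses are not known exactly. Their poses are not given: they have to be found in the camera images.
- bolt: Zinc-plated hammer-head bolt, 0.14 to 0.2 kg, standing upright. Origin: centre of the head's underside; z up along the stud, x along the head. The head is a strut nut 35 long (x), 20 wide (y), 8 thick, two of its corners rounded: in the rail it turns only clockwise seen from above and stops against the side walls at about 93 degrees. Above it a 12 mm stud up to z 67.5, and a 30 mm washer at z 25 to 27.5.
- head_top (a point): Middle of the top of the bolt's head, 8 above its underside; axes as the bolt's. Here a square boss 20 x 20 stands 2.5 higher: with the head crosswise it fits up between the lips, within 6 degrees, so that the head's top rests against the lips' lower edges.
- hex_nut (a point): Middle of the long hex nut on the stud, the place to grip the bolt: 19 across flats, 36 tall, from z 27.5 to 63.5 over the bolt's origin (this point at 45.5); two flats face the bolt's +x and -x, the others every 60 degrees.
- spring_foot (a point): Underside of the 14 mm foot of the coil spring under the head: 27 below the bolt's origin when free. The spring gives 1.2 N/mm and is solid after 10.5 mm (about 13 N).
- rail: Galvanised strut rail, 580 long, 41 wide, 41 high, screwed to the bench, open side up, both ends capped. Origin: centre of its underside, on the bench; x along it towards the cast on the stand, y across, z up. Inside it is 36 wide, its floor at z 2.5. With the spring's foot on the floor, spring free, the bolt's origin is at z 29.5.
- slot (a point): Middle of the rail's length, at the top of its slot, 41 above the bench; axes as the rail's. The slot is 22 wide, runs the whole length, edges rounded 2.5; its lips reach down to z 34 of the rail. The head can turn once the bolt's origin is below z 23.5 of the rail; the spring is solid at z 19; caught crosswise and let up, the bolt's origin sits at z 26.
- stand: Plaster face cast on a pipe on a dark steel foot plate, lying on the rail; 3.2 kg, slides only along the rail, when pushed with some 24 N. Origin: middle of the closed end of the foot's fork, at the rail's top = the plate's underside; x along the rail away from the fork's mouth, z up. Pipe at x 210; the cast is 150 wide, 90 to 300 above the rail's top, and overhangs x 135 to 285.
- fork_end (a point): Middle of the fork's closed end, at the top of the foot plate (6 thick, 52 wide); axes as the stand's. The fork is a slot 16 wide, 40 deep, open towards -x, with prongs flared another 12. With the stud against its end the bolt's origin is 6 before this point in x. The washer of the caught bolt passes 4 above the plate.
- rack: Wooden block 75 x 62 x 40 high, fixed, with a recess 38 x 23, 10 deep, in which the bolt's head stands, its underside at z 30, its length along the block's x (within 4 degrees or either way round). Origin: centre of its underside.
- marker: White marker pen with a red cap, 132 long, 15 thick, lying on the bench. Origin: under its middle.
- wrench: Steel wrench, 170 long, 38 wide, 8 thick, lying on the bench. Origin: under its middle; x along it.
- bowl: Dark rubber mixing bowl, 110 across, 50 high. Origin: centre of its underside.
Not all that is in view belongs to the job. Of the things shaped like the bolt, the zinc one is meant.

How it is judged:
On the way, in this order (a step that is already met when the one before it is completed fails the run):
1. the bolt's head has been let into the slot lengthwise and pressed down below the lips (z of bolt in the frame of rail below 0.026 m and angle between the x axis of bolt and the x axis of rail, either way round below 0.25 rad and y of bolt in the frame of rail between -0.004 and 0.004 m), for 0.1 s.
2. the head has been turned crosswise under the lips (z of bolt in the frame of rail below 0.0278 m and angle between the x axis of bolt and the y axis of rail, either way round below 0.16 rad and y of bolt in the frame of rail between -0.004 and 0.004 m), for 0.2 s.
3. the turned head has been drawn up against the lips and tugged to prove that it holds: the rail feels more than 13 N, against the spring's own 8 N (z of bolt in the frame of rail between 0.0252 and 0.0278 m and angle between the x axis of bolt and the y axis of rail, either way round below 0.14 rad and contact force between the fingers and bolt above 20 N and contact force between bolt and rail above 13 N), for 0.03 s.
4. still caught, the bolt has been slid into the fork and its stud bears against the fork's end (z of bolt in the frame of rail below 0.0278 m and x of bolt in the frame of stand above -0.0078 m and contact force between bolt and stand above 2 N), for 0.1 s.
At the end, for the whole second after the job is handed in: The bolt stands released and at rest in the rail, its head crosswise within 8 degrees and sprung up under the lips (within 1.8 mm of seated), upright within 4 degrees, its stud within 2.5 mm of the end of the fork; the stand is within 3 mm of where it stood (z of bolt in the frame of rail between 0.0242 and 0.0278 m and angle between the x axis of bolt and the y axis of rail, either way round below 0.14 rad and angle between bolt's own z axis and vertical below 0.07 rad and x of bolt in the frame of stand above -0.0085 m and linear speed of bolt below 0.01 m/s and distance of stand from where it was at the start of the episode below 0.003 m); the robot touches nothing.
It fails at once if the held bolt forced in the rail: over 40 N between bolt and rail while the fingers grip it (contact force between bolt and rail above 40 N and contact force between the fingers and bolt above 20 N).
It fails at once if the stand shoved by the bolt: over 20 N between them (contact force between bolt and stand above 20 N).
It fails at once if the stand pushed more than 3 mm from its place (distance of stand from where it was at the start of the episode above 0.003 m).
It fails at once if the marker, the wrench or the bowl moved more than 20 mm (distance of any of marker, wrench, bowl from where it was at the start of the episode above 0.02 m).
It also fails if it takes over 72 s, if anything falls off the work surface, if the arm or the gripper's body presses on something with over 40 N, if the wrist force passes 120 N, or if a joint passes its speed limit or range.

## Working session

There is one attempt and no reset: what is moved stays moved. The work goes in short steps, Python scripts to look and compute and a shell command to move; the robot and the scene stay as the last step left them, time stands still between calls to the robot, and variables do not carry over. Pictures are saved under pics/ and viewed, about 8 in all and at most 12, crops included, and the job is handed in when it is done.

```bash
ls; mkdir -p pics
python3 - <<'E'
from workcell import manip
import cv2,numpy as np
for n in("top","side"):
    p,d=manip.camera(n); np.savez(f"pics/{n}0.npz",p=p,d=d)
    cv2.imwrite(f"pics/{n}0.png",p[:,:,::-1]); m=manip.camera_model(n); print(n,m["intrinsics"],m["R"],m["t"])
print(manip.get_obs(), manip.pinch_z)
E
```

```text
pics
top [[480.17714537   0.         313.7972265 ]
 [  0.         480.17714537 195.4467213 ]
 [  0.           0.           1.        ]] [[ 0.00306214 -0.99996146  0.00822866]
 [-0.98191765 -0.00456425 -0.18925355]
 [ 0.18928381 -0.00750035 -0.98189377]] [-0.0478596   0.56713397  1.20877117]
side [[423.83750467   0.         315.70215501]
 [  0.         423.83750467 201.61260886]
 [  0.           0.           1.        ]] [[-0.9956515  -0.09280356 -0.00809908]
 [-0.0448273   0.55351156 -0.83163422]
 [ 0.08166155 -0.82765479 -0.55526474]] [0.55746818 0.11013341 1.06357879]
{'clock': 0.1, 'joint_pos': array([-1.33261073,  0.33280445, -0.06470746,  1.46085976,  0.0215846 ,
        1.34991159, -0.08845956]), 'joint_velocities': array([-0.00011969, -0.00203641,  0.00223874, -0.00235609, -0.00034005,
       -0.00197608,  0.00069679]), 'tau': array([ 1.62274235e-03, -6.26747632e+01,  4.94099397e-02, -3.92425525e+01,
        1.62354915e-02,  7.05524697e-03, -3.68794019e-05]), 'position': array([0.16105576, 0.60353848, 0.23059699]), 'ee_rot': array([ 0.56104249,  0.4304092 , -0.43111344, -0.56046449]), 'ft_force': array([-0.09043139,  0.38020082,  0.11764177]), 'torque': array([0.00947803, 0.02858108, 0.04420809]), 'grip_width': 1.000200219368299} 0.0187
```

View pics/top0.png

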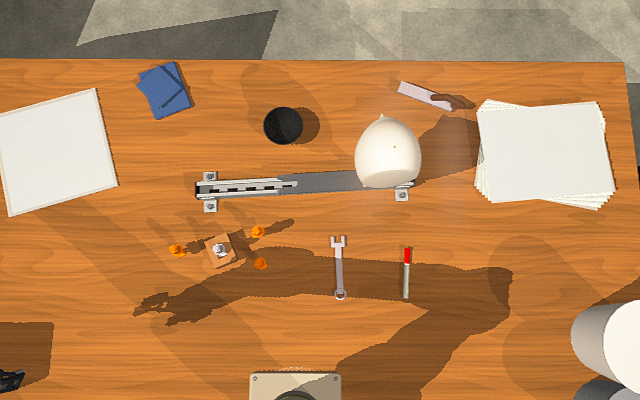

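View pics/side0.png

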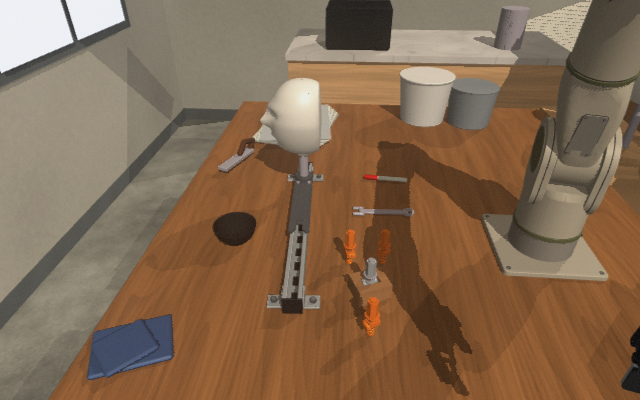

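```bash
cat > h.py <<'E'
from workcell import manip
import cv2,numpy as np
from scipy.spatial.transform import Rotation as Rn
def ray(n,u,v,z):
    "world point on pixel ray at world height z"
    m=manip.camera_model(n);K,R,t=map(np.array,(m["intrinsics"],m["R"],m["t"]))
    c=-R.T@t; r=R.T@np.linalg.solve(K,[u,v,1]); return c+r*(z-c[2])/r[2]
def pix(n,X):
    m=manip.camera_model(n);q=m["intrinsics"]@(m["R"]@np.array(X)+m["t"]);return q[:2]/q[2]
def pts(n,d):
    m=manip.camera_model(n);K,R,t=map(np.array,(m["intrinsics"],m["R"],m["t"]))
    v,u=np.mgrid[:400,:640]; c=np.stack([u,v,np.ones_like(u)],-1)@np.linalg.inv(K).T*d[...,None]
    return (c-t)@R
def crop(n,p,x,y,w,h,s,name):
    cv2.imwrite(f"pics/{name}.png",cv2.resize(p[y:y+h,x:x+w,::-1],None,fx=s,fy=s,interpolation=cv2.INTER_CUBIC))
def state():
    o=manip.get_obs();R=Rn.from_quat(o["ee_rot"]).as_matrix()
    print("t",round(o["clock"],2),"p",o["position"].round(4),"F",o["ft_force"].round(1),"M",o["torque"].round(2),"g",round(o["grip_width"],3),"j",o["joint_pos"].round(2));print(R.round(4));return o,R
E
python3 - <<'E'
from h import *
a=np.load("pics/top0.npz");b=np.load("pics/side0.npz")
crop("top",a["p"],170,165,140,100,5.7,"t1"); crop("side",b["p"],255,160,150,160,3.7,"s1")
state()
P=pts("top",a["d"])
print("table z",np.median(P[300:350,150:250,2]))
# rack top: z near .04
x=P[225:280,190:250]; m=(x[...,2]>.03)&(x[...,2]<.05); q=x[m]; print(len(q),q.mean(0))
uv=np.argwhere(m); r=cv2.minAreaRect(q[:,:2].astype(np.float32)); print(r, cv2.boxPoints(r).round(4).tolist())
m=(x[...,2]>.07); q=x[m];print("nut",len(q),np.median(q,0),q[:,2].max())
# rail
x=P[170:205,190:300]; m=(x[...,2]>.03)&(x[...,2]<.06); q=x[m]; r=cv2.minAreaRect(q[:,:2].astype(np.float32)); print(r, cv2.boxPoints(r).round(4).tolist(),q[:,2].mean())
E
```

```text
t 0.1 p [0.1611 0.6035 0.2306] F [-0.1  0.4  0.1] M [0.01 0.03 0.04] g 1.0 j [-1.33  0.33 -0.06  1.46  0.02  1.35 -0.09]
[[ 2.578e-01 -3.000e-04 -9.662e-01]
 [ 9.662e-01 -1.300e-03  2.578e-01]
 [-1.300e-03 -1.000e+00 -0.000e+00]]
table z -0.000840673832094956
585 [0.42353031 0.19701799 0.03903262]
((0.4245613217353821, 0.19845326244831085), (0.0757165253162384, 0.06294085830450058), 23.759071350097656) [[0.37720000743865967, 0.21199999749660492], [0.4025999903678894, 0.15440000593662262], [0.47189998626708984, 0.18490000069141388], [0.4465000033378601, 0.24250000715255737]]
nut 84 [0.42267828 0.19406127 0.09352535] 1.2946108208066651
((0.5922366380691528, 0.13162162899971008), (0.05286717042326927, 0.27968159317970276), 4.213088512420654) [[0.5555999875068665, 0.26910001039505005], [0.5760999917984009, -0.009800000116229057], [0.6288999915122986, -0.005900000222027302], [0.608299970626831, 0.27300000190734863]] 0.04139354558887279
```

View pics/t1.png

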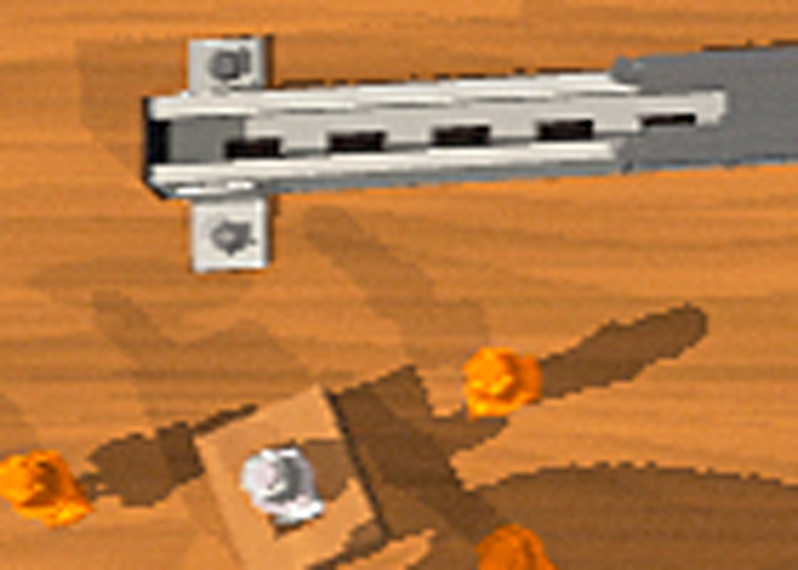

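View pics/s1.png

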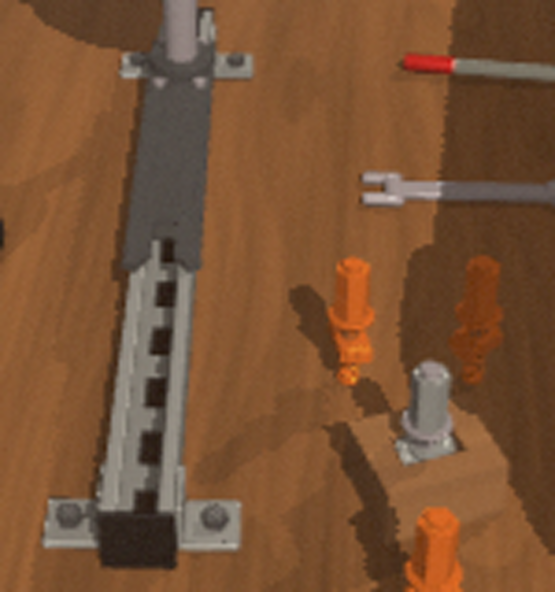

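Run:
```python
from h import *
for n in("top","side"):
    a=np.load(f"pics/{n}0.npz");P=pts(n,a["d"]).reshape(-1,3)
    q=P[(P[:,0]>.54)&(P[:,0]<.65)&(P[:,1]>-.02)&(P[:,1]<.29)&(P[:,2]>.0365)&(P[:,2]<.056)]
    print(n,"top z",np.median(q[q[:,1]>.07][:,2]),"ymax",q[:,1].max())
    L=[]
    for y in np.arange(.0,.28,.02):
        s=q[abs(q[:,1]-y)<.01]
        if len(s)>4: L.append((y,s[:,0].min(),s[:,0].max(),np.median(s[:,2]))); print(np.round(L[-1],4))
    L=np.array(L); k=L[:,0]>0.07; print("fit mid x=a*y+b",np.polyfit(L[k,0],(L[k,1]+L[k,2])/2,1))
    r=P[(abs(P[:,0]-.4246)<.07)&(abs(P[:,1]-.1985)<.07)&(P[:,2]>.034)&(P[:,2]<.05)]
    print("rack",cv2.minAreaRect(r[:,:2].astype(np.float32)),np.median(r[:,2]))
    s=P[(abs(P[:,0]-.4246)<.03)&(abs(P[:,1]-.1985)<.03)&(P[:,2]>.062)&(P[:,2]<.11)]
    print("nut",len(s),s.min(0),s.max(0),s.mean(0))
    t=s[s[:,2]>.09]; print("nuttop",len(t),t.mean(0))
def px(n,x0,y0,s,u,v,z): print(n,u,v,ray(n,x0+u/s-.5+.5/s,y0+v/s-.5+.5/s,z).round(4))
for u,v in((725,92),(725,118)): px("top",170,165,5.7,u,v,.047)
for u,v in((618,70),(625,165)): px("top",170,165,5.7,u,v,.047)
for u,v in((160,240),(175,240)): px("side",255,160,3.7,u,v,.047)
for u,v in((126,268),(196,268)): px("side",255,160,3.7,u,v,.047)
# slot edges, top cam
for u,v in((300,107),(300,157),(550,92),(550,147)): px("top",170,165,5.7,u,v,.041)
# stud top
px("top",170,165,5.7,279,470,.0975); px("side",255,160,3.7,431,368,.0975)
```

```text
top top z 0.040369284475243926 ymax 0.2714522963594547
[0.     0.5758 0.6276 0.0463]
[0.02   0.5748 0.6272 0.0456]
[0.04   0.572  0.6251 0.0463]
[0.06   0.5781 0.6242 0.0404]
[0.08   0.576  0.6175 0.0402]
[0.1    0.5752 0.6174 0.0396]
[0.12   0.5733 0.6144 0.0402]
[0.14   0.5728 0.6143 0.0407]
[0.16   0.5709 0.6118 0.0401]
[0.18   0.5694 0.6118 0.0406]
[0.2    0.5691 0.6086 0.0405]
[0.22   0.5669 0.6086 0.0402]
[0.24   0.5661 0.6081 0.0404]
[0.26   0.5624 0.6052 0.0409]
[0.28   0.5884 0.6046 0.0416]
fit mid x=a*y+b [-0.03894982  0.59850741]
rack ((0.42469319701194763, 0.19845062494277954), (0.07547947764396667, 0.06278050690889359), 23.797561645507812) 0.03939298606802568
nut 69 [0.41540649 0.18832821 0.06229852] [0.43535538 0.20840141 0.10018797] [0.42494171 0.19653976 0.08988009]
nuttop 44 [0.42592504 0.19830789 0.09454607]
side top z 0.04157882821839916 ymax 0.2745488255417657
[0.     0.5757 0.6281 0.0474]
[0.02   0.5747 0.6266 0.0481]
[0.04   0.5742 0.626  0.0476]
[0.06   0.5764 0.6235 0.0422]
[0.08   0.5778 0.6178 0.0417]
[0.1    0.5747 0.616  0.0417]
[0.12   0.5742 0.6143 0.041
[... 383 characters left out ...]
36126709) 0.04025895718480288
nut 171 [0.41448196 0.18901654 0.06248414] [0.43605923 0.21095779 0.09929895] [0.42555617 0.20368461 0.08294927]
nuttop 68 [0.42557166 0.20147314 0.09469639]
top 725 92 [ 6.084e-01 -3.000e-04  4.700e-02]
top 725 118 [ 5.96e-01 -4.00e-04  4.70e-02]
top 618 70 [0.6187 0.0498 0.047 ]
top 625 165 [0.5735 0.0458 0.047 ]
side 160 240 [0.6023 0.0245 0.047 ]
side 175 240 [0.5921 0.0236 0.047 ]
side 126 268 [0.6208 0.0571 0.047 ]
side 196 268 [0.5745 0.0532 0.047 ]
top 300 107 [0.6016 0.1986 0.041 ]
top 300 157 [0.5777 0.1977 0.041 ]
top 550 92 [0.6094 0.0819 0.041 ]
top 550 147 [0.583  0.0813 0.041 ]
top 279 470 [0.4274 0.1908 0.0975]
side 431 368 [0.425  0.1977 0.0975]
```

```bash
python3 -m pendant '{"offset":[[-0.1,0,-0.1],[-0.27,0,-0.3],[-0.45,0,-0.5],[-0.62,0,-0.7],[-0.77,0,-0.86],[-0.81,0,-0.9],[-0.81,0,-0.9]],"turn":[[0,0.08,0],[0,0.2,0],[0,0.32,0],[0,0.44,0],[0,0.54,0],[0,0.57,0],[0,0.57,0]]}' 60 40
python3 - <<'E'
from h import *
o,R=state()
T=np.array([.425,.199,.16]); print("off",(R.T@(T-o["position"])/.2).round(3)); 
print("yaw",np.degrees(np.arctan2(R[1,0],R[0,0])))
E
```

```text
clock: 0.98
position: [0.2932, 0.4006, 0.2308]
ee_rot: [0.643, 0.295, -0.296, -0.642]
ft_force: [-0.2, 0.1, 0.3]
grip_width: 0.601
t 0.97 p [0.2932 0.4006 0.2308] F [-0.2  0.1  0.3] M [ 0.02 -0.05 -0.02] g 0.601 j [-1.12  0.05  0.1   1.8  -0.    1.3  -0.16]
[[ 6.508e-01 -5.000e-04 -7.592e-01]
 [ 7.592e-01 -1.000e-03  6.508e-01]
 [-1.100e-03 -1.000e+00 -3.000e-04]]
off [-0.336  0.355 -1.156]
yaw 49.397331523791216
```

```bash
python3 -m pendant '{"offset":[[-0.04,0,-0.12],[-0.1,0.02,-0.34],[-0.17,0.05,-0.57],[-0.24,0.1,-0.8],[-0.28,0.14,-0.96],[-0.29,0.15,-1.0],[-0.29,0.15,-1.0]],"turn":[[0,0.08,0],[0,0.2,0],[0,0.32,0],[0,0.44,0],[0,0.54,0],[0,0.57,0],[0,0.57,0]]}'
python3 - <<'E'
from h import *
o,R=state()
T=np.array([.425,.199,.13]); print("off",(R.T@(T-o["position"])/.2).round(3)); 
print("yaw",np.degrees(np.arctan2(R[1,0],R[0,0])))
E
```

```text
clock: 1.85
position: [0.4071, 0.227, 0.2008]
ee_rot: [0.692, 0.145, -0.146, -0.692]
ft_force: [-0.9, 0.5, 0.7]
grip_width: 0.604
t 1.85 p [0.4071 0.227  0.2008] F [-0.9  0.5  0.7] M [ 0.03  0.01 -0.02] g 0.604 j [-0.91 -0.01  0.3   1.92  0.    1.23 -0.19]
[[ 9.151e-01 -8.000e-04 -4.033e-01]
 [ 4.033e-01 -1.200e-03  9.151e-01]
 [-1.200e-03 -1.000e+00 -7.000e-04]]
off [ 0.026  0.354 -0.164]
yaw 23.785202320773017
```

```bash
python3 -m pendant '{"offset":[[0.01,0.1,-0.06],[0.02,0.22,-0.12],[0.026,0.34,-0.16],[0.026,0.355,-0.165],[0.026,0.355,-0.165]],"turn":[[0,0,0],[0,0,0],[0,0,0],[0,0,0],[0,0,0]]}'
python3 - <<'E'
from h import *
o,R=state()
p,d=manip.camera("side"); q,e=manip.camera("top")
crop("side",p,300,180,140,140,4,"s2")
u=cv2.resize(q[195:295,150:290,::-1],None,fx=4,fy=4,interpolation=cv2.INTER_CUBIC)
v=cv2.imread("pics/s2.png"); c=np.zeros((560,1120,3),np.uint8); c[:,:560]=v; c[:400,560:]=u
cv2.imwrite("pics/c2.png",cv2.resize(c,(800,400)))
T=np.array([.425,.199,.062]); print("off",(R.T@(T-o["position"])/.2).round(3));
E
```

```text
clock: 2.48
position: [0.425, 0.2, 0.1305]
ee_rot: [0.692, 0.146, -0.147, -0.692]
ft_force: [0.9, 0.1, 0.2]
grip_width: 0.599
t 2.48 p [0.425  0.2    0.1305] F [0.9 0.1 0.2] M [ 0.01  0.02 -0.05] g 0.599 j [-0.87  0.07  0.34  2.   -0.03  1.08 -0.09]
[[ 9.143e-01 -5.000e-04 -4.050e-01]
 [ 4.049e-01 -7.000e-04  9.143e-01]
 [-8.000e-04 -1.000e+00 -5.000e-04]]
off [-0.002  0.342 -0.005]
```

View pics/c2.png

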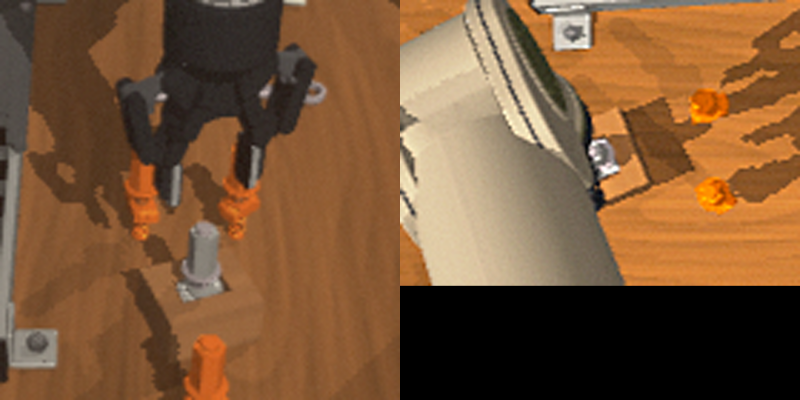

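Side view: the fingers (tips at about 175,200 and 248,185 in the crop) straddle the zinc bolt (203,228). The orange look-alikes are clear. Going down and gripping.

```bash
python3 -m pendant '{"offset":[[0,0.06,-0.005],[0,0.14,-0.005],[0,0.22,-0.005],[0,0.29,-0.005],[0,0.335,-0.005],[0,0.342,-0.005],[0,0.342,-0.005]],"turn":[[0,0,0],[0,0,0],[0,0,0],[0,0,0],[0,0,0],[0,0,0],[0,0,0]]}' && python3 -m pendant '{"offset":[[0,0,0],[0,0,0],[0,0,0],[0,0,0],[0,0,0],[0,0,0],[0,0,0],[0,0,0]],"turn":[[0,0,0],[0,0,0],[0,0,0],[0,0,0],[0,0,0],[0,0,0],[0,0,0],[0,0,0]]}' 0 70
python3 - <<'E'
from h import *
o,R=state()
E
```

```text
clock: 3.45
position: [0.426, 0.1991, 0.0627]
ee_rot: [0.692, 0.146, -0.146, -0.692]
ft_force: [0.8, -0.6, 0.8]
grip_width: 0.595
clock: 4.45
position: [0.4258, 0.1991, 0.0629]
ee_rot: [-0.692, -0.146, 0.146, 0.692]
ft_force: [-3.2, -2.2, 5.8]
grip_width: 0.207
t 4.45 p [0.4258 0.1991 0.0629] F [-3.2 -2.2  5.8] M [-0.43  0.78 -0.  ] g 0.207 j [-0.85  0.17  0.34  2.06 -0.07  0.92 -0.06]
[[ 9.145e-01  2.000e-04 -4.046e-01]
 [ 4.046e-01  1.000e-04  9.145e-01]
 [ 2.000e-04 -1.000e+00  0.000e+00]]
```

```bash
python3 -m pendant '{"offset":[[0,-0.02,0],[0,-0.08,0],[0,-0.16,0],[0,-0.26,0],[0,-0.36,0],[0,-0.44,0],[0,-0.47,0],[0,-0.47,0]],"turn":[[0,0,0],[0,0,0],[0,0,0],[0,0,0],[0,0,0],[0,0,0],[0,0,0],[0,0,0]]}'
python3 - <<'E'
from h import *
o,R=state()
T=np.array([.5943,.12,.157]); print("off",(R.T@(T-o["position"])/.2).round(3));
E
```

```text
clock: 5.45
position: [0.4258, 0.1991, 0.1571]
ee_rot: [-0.692, -0.146, 0.146, 0.692]
ft_force: [-0.1, -0.6, -2.3]
grip_width: 0.209
t 5.45 p [0.4258 0.1991 0.1571] F [-0.1 -0.6 -2.3] M [ 0.01 -0.    0.05] g 0.209 j [-0.87  0.04  0.35  1.97 -0.01  1.14 -0.1 ]
[[ 9.145e-01  5.000e-04 -4.046e-01]
 [ 4.046e-01  5.000e-04  9.145e-01]
 [ 6.000e-04 -1.000e+00  2.000e-04]]
off [ 0.61   0.001 -0.703]
```

```bash
python3 -m pendant '{"offset":[[0.05,0,-0.06],[0.14,0,-0.18],[0.26,0,-0.3],[0.38,0,-0.44],[0.5,0,-0.58],[0.58,0,-0.67],[0.61,0,-0.7],[0.61,0,-0.7]],"turn":[[0,-0.08,0],[0,-0.2,0],[0,-0.33,0],[0,-0.46,0],[0,-0.6,0],[0,-0.72,0],[0,-0.78,0],[0,-0.78,0]]}' && python3 -m pendant '{"offset":[[0,0,0],[0,0,0],[0,0,0],[0,0,0],[0,0,0],[0,0,0],[0,0,0]],"turn":[[0,-0.12,0],[0,-0.3,0],[0,-0.48,0],[0,-0.66,0],[0,-0.75,0],[0,-0.77,0],[0,-0.77,0]]}'
python3 - <<'E'
from h import *
o,R=state()
T=np.array([.5943,.12,.10]); print("off",(R.T@(T-o["position"])/.2).round(3)); 
print("yaw",np.degrees(np.arctan2(R[1,0],R[0,0])))
p,d=manip.camera("side"); q,e=manip.camera("top")
np.savez("pics/r3.npz",p=p,d=d,q=q,e=e)
c=np.zeros((480,800,3),np.uint8)
c[:,:400]=cv2.resize(p[170:290,250:350,::-1],(400,480),interpolation=cv2.INTER_CUBIC)
c[:400,400:]=cv2.resize(q[150:230,210:290,::-1],(400,400),interpolation=cv2.INTER_CUBIC)
cv2.imwrite("pics/c3.png",c)
E
```

```text
clock: 6.45
position: [0.5939, 0.1199, 0.156]
ee_rot: [-0.616, -0.347, 0.348, 0.616]
ft_force: [0.0, -0.7, -1.1]
grip_width: 0.209
clock: 7.32
position: [0.5935, 0.1201, 0.1557]
ee_rot: [-0.484, -0.514, 0.515, 0.485]
ft_force: [0.1, 0.2, -2.4]
grip_width: 0.212
t 7.33 p [0.5935 0.1201 0.1557] F [ 0.1  0.2 -2.4] M [ 0.06  0.03 -0.  ] g 0.212 j [-0.53  0.35  0.31  1.63 -0.11  1.19  1.44]
[[-6.040e-02 -1.600e-03 -9.982e-01]
 [ 9.982e-01 -7.000e-04 -6.040e-02]
 [-6.000e-04 -1.000e+00  1.600e-03]]
off [-0.     0.279 -0.005]
yaw 93.46406739107762
```

View pics/c3.png

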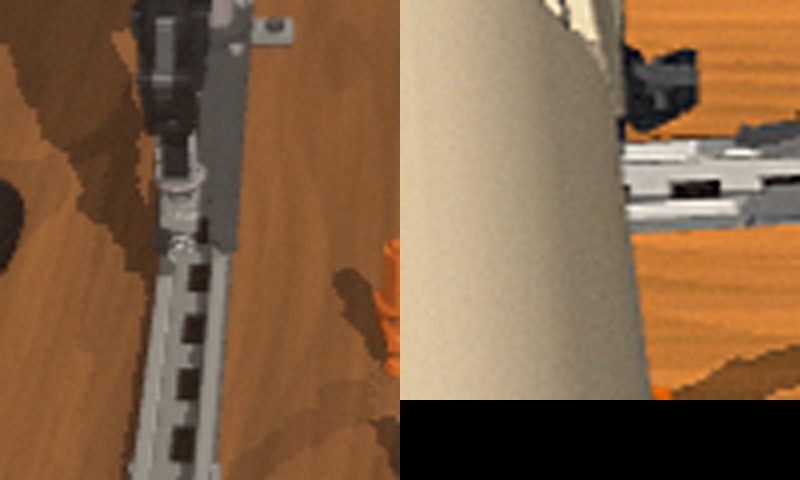

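Run:
```python
from h import *
a=np.load("pics/r3.npz")
for nm,u,v,z in(("washer",181,183,.1497),("foot",180,246,.097)):
    f=(250+u/4-.375,170+v/4-.375); print(nm,f,ray("side",*f,z).round(4),"expected px",pix("side",[.5935,.1201,z]).round(1))
P=pts("side",a["d"]); p=a["p"]
s=P.reshape(-1,3); s=s[(abs(s[:,0]-.5935)<.04)&(abs(s[:,1]-.12)<.04)&(s[:,2]>.08)&(s[:,2]<.2)]
for z in np.arange(.09,.18,.005):
    t=s[abs(s[:,2]-z)<.0025]
    if len(t): print(z.round(3),len(t),t[:,:2].min(0).round(4),t[:,:2].max(0).round(4))
c=cv2.resize(p[205:245,275:315,::-1],(560,560),interpolation=cv2.INTER_CUBIC); cv2.imwrite("pics/c4.png",c)
# rail mid rows
```

```text
washer (294.875, 215.375) [0.5923 0.1281 0.1497] expected px [294.8 213.2]
foot (294.625, 231.125) [0.5964 0.1161 0.097 ] expected px [295.6 232.3]
0.095 3 [0.5901 0.1221] [0.5992 0.1258]
0.1 16 [0.5881 0.1139] [0.6002 0.1276]
0.105 5 [0.5899 0.1161] [0.596  0.1267]
0.11 5 [0.5898 0.1207] [0.6013 0.1261]
0.115 1 [0.5933 0.1282] [0.5933 0.1282]
0.12 1 [0.5946 0.133 ] [0.5946 0.133 ]
0.125 17 [0.5845 0.1213] [0.6034 0.1384]
0.13 36 [0.5847 0.1203] [0.6041 0.1395]
0.135 32 [0.5849 0.1123] [0.6046 0.1344]
0.14 9 [0.5889 0.121 ] [0.5994 0.1282]
0.15 38 [0.5813 0.1142] [0.6091 0.1348]
0.155 4 [0.584  0.1185] [0.5959 0.131 ]
0.16 15 [0.5838 0.1096] [0.6035 0.1377]
0.165 17 [0.5838 0.1087] [0.6036 0.1436]
0.17 20 [0.5838 0.1107] [0.6031 0.1431]
0.175 21 [0.584  0.1096] [0.6031 0.1446]
```

View pics/c4.png

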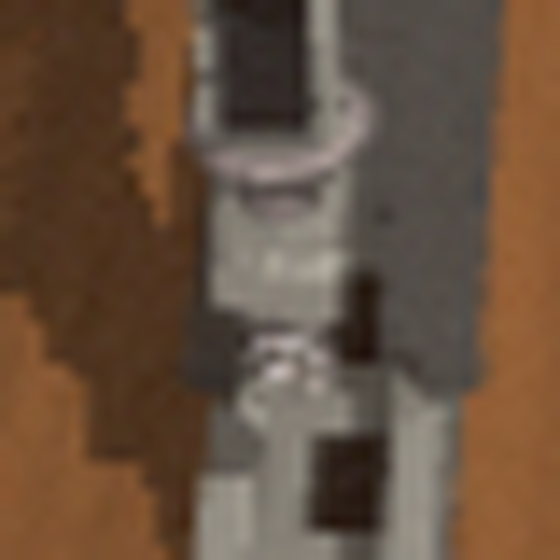

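```bash
python3 -m pendant '{"offset":[[0,0.04,0],[0,0.12,0],[0,0.21,0],[0,0.3,0],[0,0.36,0],[0,0.378,0],[0,0.378,0],[0,0.378,0]],"turn":[[0,0,0],[0,0,0],[0,0,0],[0,0,0],[0,0,0],[0,0,0],[0,0,0],[0,0,0]]}'
python3 - <<'E'
from h import *
o,R=state()
T=np.array([.5941,.12,.066]); print("off",(R.T@(T-o["position"])/.2).round(4)); 
p,d=manip.camera("side")
s=pts("side",d).reshape(-1,3); s=s[(abs(s[:,0]-.5935)<.022)&(abs(s[:,1]-.13)<.03)&(s[:,2]>.05)&(s[:,2]<.12)]
for z in np.arange(.05,.11,.005):
    t=s[abs(s[:,2]-z)<.0025]
    if len(t): print(z.round(3),len(t),t[:,:2].min(0).round(4),t[:,:2].max(0).round(4))
E
```

```text
clock: 8.43
position: [0.594, 0.12, 0.0809]
ee_rot: [-0.485, -0.515, 0.515, 0.485]
ft_force: [0.1, -0.1, -1.4]
grip_width: 0.208
t 8.43 p [0.594  0.12   0.0809] F [ 0.1 -0.1 -1.4] M [-0.03  0.03 -0.  ] g 0.208 j [-0.52  0.42  0.3   1.7  -0.14  1.04  1.46]
[[-6.050e-02 -3.000e-04 -9.982e-01]
 [ 9.982e-01 -3.000e-04 -6.050e-02]
 [-3.000e-04 -1.000e+00  3.000e-04]]
off [ 0.      0.0745 -0.0004]
0.05 8 [0.5855 0.109 ] [0.5945 0.1376]
0.055 30 [0.5853 0.1055] [0.6045 0.138 ]
0.06 36 [0.5856 0.1183] [0.6047 0.1378]
0.065 5 [0.5892 0.1202] [0.5965 0.1345]
0.075 35 [0.5817 0.1104] [0.6097 0.1358]
0.08 2 [0.5869 0.1315] [0.5964 0.1341]
0.085 6 [0.5843 0.1083] [0.6044 0.1369]
0.09 14 [0.5838 0.109 ] [0.6041 0.1437]
0.095 24 [0.5838 0.1109] [0.6042 0.1437]
0.1 18 [0.5837 0.1086] [0.6039 0.1441]
0.105 17 [0.5836 0.134 ] [0.6037 0.145 ]
```

```bash
python3 -m pendant '{"offset":[[0,0.01,0.0025],[0,0.025,0.0025],[0,0.04,0.0025],[0,0.055,0.0025],[0,0.07,0.0025],[0,0.0745,0.0025]],"turn":[[0,0,0],[0,0,0],[0,0,0],[0,0,0],[0,0,0],[0,0,0]]}'; python3 -c "
from h import *
state()"
```

```text
clock: 9.22
position: [0.5934, 0.1199, 0.0657]
ee_rot: [-0.485, -0.515, 0.515, 0.485]
ft_force: [0.8, -1.0, -1.7]
grip_width: 0.211
t 9.22 p [0.5934 0.1199 0.0657] F [ 0.8 -1.  -1.7] M [0.01 0.01 0.08] g 0.211 j [-0.51  0.44  0.3   1.71 -0.15  1.02  1.47]
[[-6.060e-02 -6.000e-04 -9.982e-01]
 [ 9.982e-01 -4.000e-04 -6.060e-02]
 [-4.000e-04 -1.000e+00  6.000e-04]]
```

```bash
python3 -m pendant '{"offset":[[0,0.01,0],[0,0.02,0],[0,0.03,0],[0,0.04,0],[0,0.05,0],[0,0.055,0],[0,0.06,0],[0,0.06,0]],"turn":[[0,0,0],[0,0,0],[0,0,0],[0,0,0],[0,0,0],[0,0,0],[0,0,0],[0,0,0]]}'
python3 - <<'E'
from h import *
state()
p,d=manip.camera("side")
s=pts("side",d).reshape(-1,3); s=s[(abs(s[:,0]-.5935)<.022)&(abs(s[:,1]-.13)<.03)&(s[:,2]>.043)&(s[:,2]<.07)]
h,e=np.histogram(s[:,2],np.arange(.043,.07,.0015)); print(dict(zip(e.round(4),h)))
E
```

```text
clock: 10.22
position: [0.5937, 0.1198, 0.0544]
ee_rot: [-0.485, -0.515, 0.515, 0.485]
ft_force: [-2.9, -1.7, 8.3]
grip_width: 0.207
t 10.22 p [0.5937 0.1198 0.0544] F [-2.9 -1.7  8.3] M [-0.3   0.76  0.05] g 0.207 j [-0.51  0.45  0.29  1.72 -0.15  0.99  1.47]
[[-6.040e-02  1.000e-04 -9.982e-01]
 [ 9.982e-01 -2.000e-04 -6.040e-02]
 [-2.000e-04 -1.000e+00 -1.000e-04]]
{np.float64(0.043): np.int64(8), np.float64(0.0445): np.int64(1), np.float64(0.046): np.int64(1), np.float64(0.0475): np.int64(8), np.float64(0.049): np.int64(15), np.float64(0.0505): np.int64(6), np.float64(0.052): np.int64(1), np.float64(0.0535): np.int64(0), np.float64(0.055): np.int64(0), np.float64(0.0565): np.int64(0), np.float64(0.058): np.int64(2), np.float64(0.0595): np.int64(5), np.float64(0.061): np.int64(3), np.float64(0.0625): np.int64(3), np.float64(0.064): np.int64(6), np.float64(0.0655): np.int64(5), np.float64(0.067): np.int64(6), np.float64(0.0685): np.int64(6)}
```

```bash
python3 -m pendant '{"offset":[[0,0.004,0],[0,0.005,0],[0,0.005,0],[0,0.005,0],[0,0.005,0],[0,0.005,0],[0,0.005,0],[0,0.005,0],[0,0.005,0]],"turn":[[0,0,0],[0,0.05,0],[0,0.15,0],[0,0.3,0],[0,0.45,0],[0,0.6,0],[0,0.7,0],[0,0.75,0],[0,0.75,0]]}'
python3 - <<'E'
from h import *
o,R=state();print("yaw",np.degrees(np.arctan2(R[1,0],R[0,0])))
E
```

```text
clock: 11.4
position: [0.5949, 0.1202, 0.0546]
ee_rot: [0.614, 0.353, -0.351, -0.613]
ft_force: [-0.5, 0.4, 8.5]
grip_width: 0.209
t 11.4 p [0.5949 0.1202 0.0546] F [-0.5  0.4  8.5] M [-0.04  0.12 -0.01] g 0.209 j [-0.6   0.47  0.41  1.72 -0.22  1.    0.93]
[[ 5.048e-01  2.700e-03 -8.632e-01]
 [ 8.632e-01  6.000e-04  5.048e-01]
 [ 1.900e-03 -1.000e+00 -2.100e-03]]
yaw 59.681702659223575
```

```bash
python3 -m pendant '{"offset":[[0,0.004,0],[0,0.004,0],[0,0.004,0],[0,0.004,0],[0,0.004,0],[0,0.004,0],[0,0.004,0],[0,0.004,0],[0,0.004,0]],"turn":[[0,0.06,0],[0,0.18,0],[0,0.32,0],[0,0.46,0],[0,0.6,0],[0,0.74,0],[0,0.85,0],[0,0.9,0],[0,0.9,0]]}'
python3 - <<'E'
from h import *
o,R=state();print("yaw",np.degrees(np.arctan2(R[1,0],R[0,0])))
E
```

```text
clock: 12.52
position: [0.595, 0.1211, 0.0545]
ee_rot: [-0.697, -0.119, 0.117, 0.698]
ft_force: [-4.5, 1.5, 8.4]
grip_width: 0.208
t 12.53 p [0.595  0.1211 0.0545] F [-4.5  1.5  8.4] M [0.32 0.88 0.01] g 0.208 j [-0.71  0.49  0.55  1.72 -0.3   1.    0.29]
[[ 9.444e-01  3.100e-03 -3.287e-01]
 [ 3.287e-01  1.800e-03  9.444e-01]
 [ 3.500e-03 -1.000e+00  7.000e-04]]
yaw 19.187316794722815
```

```bash
python3 -m pendant '{"offset":[[-0.002,0.003,0.001],[-0.004,0.003,0.001],[-0.004,0.003,0.001],[-0.004,0.003,0.001],[-0.004,0.003,0.001],[-0.004,0.003,0.001]],"turn":[[0,0.06,0],[0,0.14,0],[0,0.22,0],[0,0.3,0],[0,0.34,0],[0,0.34,0]]}'
python3 - <<'E'
from h import *
o,R=state();print("yaw",np.degrees(np.arctan2(R[1,0],R[0,0])))
E
```

```text
clock: 13.28
position: [0.5947, 0.1216, 0.0548]
ee_rot: [-0.706, -0.026, 0.022, 0.708]
ft_force: [-2.2, 0.5, 8.4]
grip_width: 0.211
t 13.28 p [0.5947 0.1216 0.0548] F [-2.2  0.5  8.4] M [0.08 0.54 0.03] g 0.211 j [-0.75  0.51  0.61  1.73 -0.34  1.01  0.04]
[[ 0.9977  0.0042 -0.0678]
 [ 0.0678  0.0027  0.9977]
 [ 0.0044 -1.      0.0024]]
yaw 3.887434206080226
```

```bash
python3 -m pendant '{"offset":[[-0.001,-0.004,0],[-0.001,-0.009,0],[-0.001,-0.014,0],[-0.001,-0.018,0],[-0.001,-0.021,0],[-0.001,-0.021,0]],"turn":[[0,0,0],[0,0,0],[0,0,0],[0,0,0],[0,0,0],[0,0,0]]}'
python3 - <<'E'
from h import *
o,R=state();print("yaw",np.degrees(np.arctan2(R[1,0],R[0,0])))
E
```

```text
clock: 14.02
position: [0.5946, 0.1216, 0.0588]
ee_rot: [-0.706, -0.026, 0.022, 0.708]
ft_force: [0.8, 0.4, 0.3]
grip_width: 0.211
t 14.03 p [0.5946 0.1216 0.0588] F [0.8 0.4 0.3] M [-0.02 -0.35 -0.  ] g 0.211 j [-0.76  0.5   0.61  1.73 -0.33  1.02  0.04]
[[ 0.9977  0.0044 -0.0679]
 [ 0.0679  0.0026  0.9977]
 [ 0.0046 -1.      0.0023]]
yaw 3.8908350644074376
```

```bash
python3 -m pendant '{"offset":[[0,-0.003,0],[0,-0.005,0],[0,-0.005,0]],"turn":[[0,0,0],[0,0,0],[0,0,0]]}'; python3 -c "
from h import *
state()"
```

```text
clock: 14.4
position: [0.5945, 0.1215, 0.059]
ee_rot: [-0.706, -0.026, 0.022, 0.707]
ft_force: [5.0, 0.4, -12.2]
grip_width: 0.21
t 14.4 p [0.5945 0.1215 0.059 ] F [  5.    0.4 -12.2] M [ 0.12 -1.4  -0.01] g 0.21 j [-0.76  0.5   0.61  1.73 -0.33  1.02  0.04]
[[ 0.9977  0.0042 -0.0679]
 [ 0.0679  0.0021  0.9977]
 [ 0.0044 -1.      0.0018]]
```

```bash
python3 -m pendant '{"offset":[[0,-0.002,0],[0,-0.002,0]],"turn":[[0,0,0],[0,0,0]]}'; python3 -m pendant '{"offset":[[0.0,0.005,0],[0.0,0.009,0],[0.0,0.009,0]],"turn":[[0,0,0],[0,0,0],[0,0,0]]}'
python3 - <<'E'
from h import *
o,R=state()
p,d=manip.camera("side")
s=pts("side",d).reshape(-1,3); s=s[(abs(s[:,0]-.5943)<.022)&(abs(s[:,1]-.13)<.03)&(s[:,2]>.045)&(s[:,2]<.07)]
h,e=np.histogram(s[:,2],np.arange(.045,.07,.0015)); print(h)
w=s[(s[:,2]>.049)&(s[:,2]<.056)]; print("washer",len(w),w.min(0),w.max(0))
yt=.012; T=np.array([.5917-.064*(yt-.16)+o["position"][0]-(.5917-.064*(o["position"][1]-.16)),yt,o["position"][2]]); print("to y=.012 off",(R.T@(T-o["position"])/.2).round(4))
E
```

```text
clock: 14.65
position: [0.5944, 0.1216, 0.059]
ee_rot: [-0.706, -0.026, 0.023, 0.707]
ft_force: [5.1, 0.3, -10.4]
grip_width: 0.21
clock: 15.02
position: [0.5946, 0.1216, 0.0581]
ee_rot: [-0.706, -0.026, 0.022, 0.708]
ft_force: [-0.5, 0.2, 5.5]
grip_width: 0.21
t 15.03 p [0.5946 0.1216 0.0581] F [-0.5  0.2  5.5] M [-0.04  0.05 -0.03] g 0.21 j [-0.76  0.5   0.61  1.73 -0.33  1.01  0.04]
[[ 0.9977  0.0046 -0.0679]
 [ 0.0679  0.0024  0.9977]
 [ 0.0048 -1.      0.0021]]
[ 0  0  0  1  8 18 10  2  6  3  4  7  2 12 11  8]
washer 38 [0.58017536 0.12027194 0.05060265] [0.60733897 0.13755622 0.0557124 ]
to y=.012 off [-0.0022 -0.0012 -0.5492]
```

```bash
python3 -m pendant '{"offset":[[0,-0.006,0],[0,-0.01,0],[0,-0.0105,0],[0,-0.0105,0]],"turn":[[0,0,0],[0,0,0],[0,0,0],[0,0,0]]}'; python3 -m pendant '{"offset":[[0.0,0.005,0],[0.0,0.008,0],[0.0,0.008,0]],"turn":[[0,0,0],[0,0,0],[0,0,0]]}'; python3 -c "
from h import *
state()"
```

```text
clock: 15.58
position: [0.5944, 0.1216, 0.0591]
ee_rot: [-0.706, -0.026, 0.023, 0.707]
ft_force: [5.4, -0.2, -13.2]
grip_width: 0.207
clock: 15.95
position: [0.5946, 0.1216, 0.0581]
ee_rot: [-0.706, -0.026, 0.022, 0.707]
ft_force: [-1.5, -0.1, 4.7]
grip_width: 0.214
t 15.95 p [0.5946 0.1216 0.0581] F [-1.5 -0.1  4.7] M [-0.02  0.02  0.04] g 0.214 j [-0.76  0.5   0.61  1.73 -0.33  1.01  0.04]
[[ 0.9977  0.0046 -0.068 ]
 [ 0.068   0.0021  0.9977]
 [ 0.0048 -1.      0.0018]]
```

```bash
python3 -m pendant '{"offset":[[0,0,-0.03],[0,0,-0.08],[-0.001,0,-0.14],[-0.001,0,-0.2],[-0.001,-0.001,-0.25],[-0.001,-0.001,-0.28],[-0.001,-0.001,-0.29],[-0.001,-0.001,-0.29]],"turn":[[0,0,0],[0,0,0],[0,0,0],[0,0,0],[0,0,0],[0,0,0],[0,0,0],[0,0,0]]}'; python3 -c "
from h import *
state()"
```

```text
clock: 16.95
position: [0.5983, 0.0636, 0.0581]
ee_rot: [-0.706, -0.026, 0.022, 0.707]
ft_force: [-1.0, 1.4, 4.2]
grip_width: 0.211
t 16.95 p [0.5983 0.0636 0.0581] F [-1.   1.4  4.2] M [ 0.3   0.08 -0.06] g 0.211 j [-0.67  0.49  0.63  1.74 -0.33  1.01  0.14]
[[ 0.9977  0.0045 -0.068 ]
 [ 0.068   0.0017  0.9977]
 [ 0.0046 -1.      0.0014]]
```

Sliding freely. On into the fork, stopping short of its end.

```bash
python3 -m pendant '{"offset":[[0,0,-0.02],[0,0,-0.06],[0,0,-0.1],[-0.001,0,-0.14],[-0.001,0,-0.18],[-0.001,-0.001,-0.21],[-0.001,-0.001,-0.22],[-0.001,-0.001,-0.22]],"turn":[[0,0,0],[0,0,0],[0,0,0],[0,0,0],[0,0,0],[0,0,0],[0,0,0],[0,0,0]]}'
python3 - <<'E'
from h import *
o,R=state()
p,d=manip.camera("side"); q,e=manip.camera("top")
c=np.zeros((480,800,3),np.uint8)
c[:,:400]=cv2.resize(p[140:260,250:350,::-1],(400,480),interpolation=cv2.INTER_CUBIC)
c[:400,400:]=cv2.resize(q[150:230,250:330,::-1],(400,400),interpolation=cv2.INTER_CUBIC)
cv2.imwrite("pics/c5.png",c)
E
```

```text
clock: 17.95
position: [0.6011, 0.0193, 0.0582]
ee_rot: [-0.706, -0.026, 0.022, 0.707]
ft_force: [0.5, 1.2, 4.0]
grip_width: 0.206
t 17.95 p [0.6011 0.0193 0.0582] F [0.5 1.2 4. ] M [0.15 0.06 0.01] g 0.206 j [-0.61  0.49  0.63  1.74 -0.34  1.01  0.22]
[[ 0.9977  0.0045 -0.0678]
 [ 0.0678  0.0013  0.9977]
 [ 0.0046 -1.      0.001 ]]
```

View pics/c5.png

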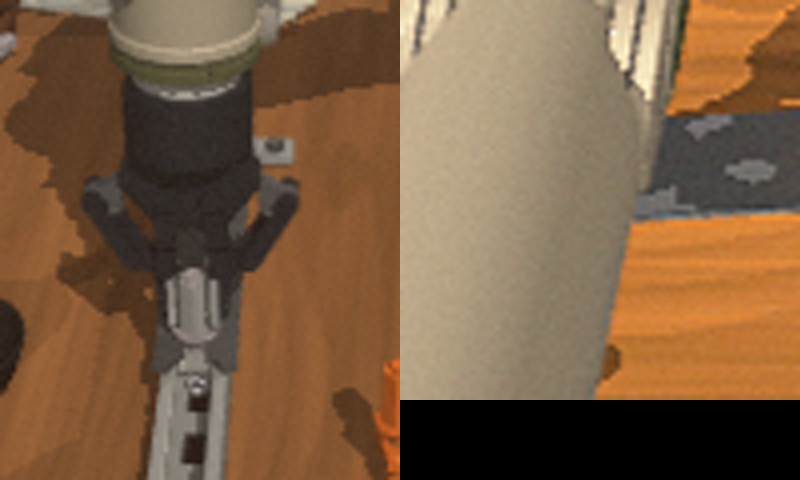

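Side view: the bolt stands in the fork at (193,305) with its spring foot visible in the slot at (197,385). The prongs are at (155,370) and (237,370), so it is centred. Creeping on.

```bash
python3 -m pendant '{"offset":[[0,0,-0.01],[0,0,-0.025],[0,0,-0.04],[0,0,-0.045],[0,0,-0.045]],"turn":[[0,0,0],[0,0,0],[0,0,0],[0,0,0],[0,0,0]]}'; python3 -m pendant '{"offset":[[0,0,-0.005],[0,0,-0.01],[0,0,-0.01]],"turn":[[0,0,0],[0,0,0],[0,0,0]]}'
```

```text
clock: 18.68
position: [0.6017, 0.0102, 0.0582]
ee_rot: [-0.706, -0.026, 0.022, 0.707]
ft_force: [-0.7, 1.9, 5.1]
grip_width: 0.21
clock: 19.05
position: [0.6019, 0.008, 0.0582]
ee_rot: [-0.706, -0.026, 0.022, 0.707]
ft_force: [0.2, 2.6, 4.3]
grip_width: 0.212
```

```bash
python3 -m pendant '{"offset":[[0,0,-0.004],[0,0,-0.006],[0,0,-0.006]],"turn":[[0,0,0],[0,0,0],[0,0,0]]}'
```

```text
clock: 19.42
position: [0.6019, 0.0068, 0.0582]
ee_rot: [-0.706, -0.026, 0.022, 0.707]
ft_force: [0.4, 3.6, 4.7]
grip_width: 0.207
```

```bash
python3 -m pendant '{"offset":[[0,0,-0.004],[0,0,-0.005],[0,0,-0.005]],"turn":[[0,0,0],[0,0,0],[0,0,0]]}'
```

```text
clock: 19.8
position: [0.602, 0.006, 0.0582]
ee_rot: [-0.706, -0.026, 0.022, 0.707]
ft_force: [0.3, 3.5, 3.4]
grip_width: 0.207
```

```bash
python3 -m pendant '{"offset":[[0,0,-0.004],[0,0,-0.005],[0,0,-0.005]],"turn":[[0,0,0],[0,0,0],[0,0,0]]}'; python3 -m pendant '{"offset":[[0,0,-0.003],[0,0,-0.004],[0,0,-0.004]],"turn":[[0,0,0],[0,0,0],[0,0,0]]}'
```

```text
clock: 20.18
position: [0.6021, 0.0058, 0.0582]
ee_rot: [-0.706, -0.026, 0.023, 0.707]
ft_force: [-0.4, 7.2, 4.9]
grip_width: 0.206
clock: 20.55
position: [0.6021, 0.0058, 0.0582]
ee_rot: [-0.706, -0.026, 0.023, 0.708]
ft_force: [-0.8, 5.5, 4.9]
grip_width: 0.209
```

```bash
python3 -m pendant '{"offset":[[0,0,-0.004],[0,0,-0.006],[0,0,-0.006],[0,0,-0.006]],"turn":[[0,0,0],[0,0,0],[0,0,0],[0,0,0]]}'; python3 -m pendant '{"offset":[[0,-0.001,0.001],[0,-0.002,0.001],[0,-0.002,0.001]],"turn":[[0,0,0],[0,0,0],[0,0,0]]}'; python3 -c "
from h import *
state()"
```

```text
clock: 21.05
position: [0.6021, 0.0057, 0.0582]
ee_rot: [-0.705, -0.026, 0.023, 0.708]
ft_force: [-0.7, 6.7, 5.1]
grip_width: 0.205
clock: 21.42
position: [0.602, 0.0059, 0.0585]
ee_rot: [-0.705, -0.026, 0.023, 0.708]
ft_force: [-0.1, 3.7, 2.8]
grip_width: 0.211
t 21.43 p [0.602  0.0059 0.0585] F [-0.1  3.7  2.8] M [ 1.01 -0.09 -0.  ] g 0.211 j [-0.58  0.5   0.64  1.74 -0.34  1.01  0.25]
[[ 0.9976  0.0038 -0.0698]
 [ 0.0698  0.0041  0.9976]
 [ 0.0041 -1.      0.0039]]
```

```bash
python3 -m pendant '{"offset":[[0,0,0],[0,0,0],[0,0,0],[0,0,0],[0,0,0]],"turn":[[0,0,0],[0,0,0],[0,0,0],[0,0,0],[0,0,0]]}' 55; python3 -m pendant '{"offset":[[0,-0.03,0],[0,-0.1,0],[0,-0.2,0],[0,-0.32,0],[0,-0.44,0],[0,-0.5,0],[0,-0.5,0]],"turn":[[0,0,0],[0,0,0],[0,0,0],[0,0,0],[0,0,0],[0,0,0],[0,0,0]]}'
python3 - <<'E'
from h import *
o,R=state()
p,d=manip.camera("side")
c=cv2.resize(p[150:250,250:350,::-1],(560,560),interpolation=cv2.INTER_CUBIC); cv2.imwrite("pics/c6.png",c)
s=pts("side",d).reshape(-1,3); s=s[(abs(s[:,0]-.602)<.022)&(abs(s[:,1]-.01)<.03)&(s[:,2]>.044)&(s[:,2]<.105)]
for z in np.arange(.046,.105,.005):
    t=s[abs(s[:,2]-z)<.0025]
    if len(t): print(z.round(3),len(t),t[:,:2].min(0).round(4),t[:,:2].max(0).round(4),t[:,2].mean().round(4))
E
```

```text
clock: 22.05
position: [0.602, 0.0058, 0.0585]
ee_rot: [-0.705, -0.026, 0.023, 0.708]
ft_force: [0.3, -1.0, -1.3]
grip_width: 0.554
clock: 22.92
position: [0.6021, 0.0055, 0.1596]
ee_rot: [-0.705, -0.027, 0.023, 0.708]
ft_force: [0.8, -0.5, -0.4]
grip_width: 0.55
t 22.93 p [0.6021 0.0055 0.1596] F [ 0.8 -0.5 -0.4] M [-0.01 -0.01  0.02] g 0.55 j [-0.63  0.38  0.69  1.65 -0.26  1.19  0.19]
[[ 0.9975  0.0056 -0.0698]
 [ 0.0698  0.0046  0.9976]
 [ 0.0059 -1.      0.0042]]
0.046 99 [ 0.5804 -0.019 ] [0.6239 0.04  ] 0.0472
0.051 45 [ 0.5808 -0.0196] [0.6234 0.0397] 0.0499
0.056 29 [ 0.5888 -0.002 ] [0.6168 0.0226] 0.0549
0.061 15 [0.593  0.0096] [0.6111 0.0184] 0.0608
0.066 12 [0.5928 0.0091] [0.6109 0.017 ] 0.066
0.071 13 [0.5931 0.009 ] [0.6106 0.0184] 0.071
0.076 15 [0.5927 0.0112] [0.6103 0.0165] 0.0759
0.081 11 [0.5923 0.0064] [0.6099 0.0189] 0.0812
0.086 15 [ 0.5925 -0.0051] [0.6101 0.0178] 0.0862
0.091 23 [0.5922 0.0014] [0.6109 0.017 ] 0.0905
0.096 12 [0.5979 0.0014] [0.6075 0.0136] 0.0947
```

View pics/c6.png

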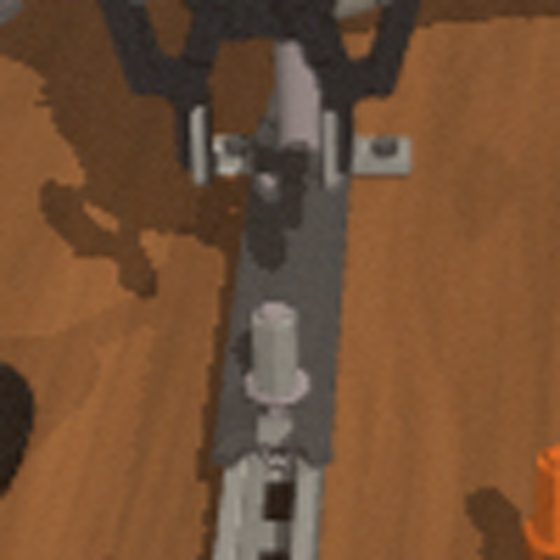

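Run:
```python
from h import *
p,d=manip.camera("side"); a=np.load("pics/side0.npz")
def ext(d):
    s=pts("side",d).reshape(-1,3); s=s[(s[:,2]>.13)&(s[:,2]<.36)&(abs(s[:,0]-.61)<.12)&(s[:,1]<-.1)&(s[:,1]>-.4)]
    return len(s),np.median(s,0).round(4),np.percentile(s,99,0).round(4)
print(ext(a["d"]),ext(d))
g=lambda x:cv2.cvtColor(x,cv2.COLOR_RGB2GRAY)
t=g(a["p"])[80:135,262:290]; r=cv2.matchTemplate(g(p)[75:140,257:295],t,cv2.TM_CCOEFF_NORMED); print("face match shift",np.array(cv2.minMaxLoc(r)[3])-5,r.max())
for n,(x,y,w,h) in dict(bowl=(208,210,52,40),wrench=(348,200,70,22),marker=(358,170,54,16)).items():
    r=cv2.matchTemplate(g(p)[y-5:y+h+5,x-5:x+w+5],g(a["p"])[y:y+h,x:x+w],cv2.TM_CCOEFF_NORMED); print(n,np.array(cv2.minMaxLoc(r)[3])-5,r.max())
o=manip.get_obs(); print(o["clock"],np.abs(o["joint_velocities"]).max(),o["ft_force"])
```

```text
(3520, array([ 0.6226, -0.1565,  0.2628]), array([ 0.717 , -0.1354,  0.3411])) (889, array([ 0.6703, -0.1726,  0.25  ]), array([ 0.7244, -0.1443,  0.3345]))
face match shift [ 5 -5] 0.36796713
bowl [0 0] 0.9951837
wrench [0 0] 0.55928975
marker [1 0] 0.65874255
23.025 0.008308212183416486 [ 0.26859327 -0.25119124 -0.04402762]
```

```bash
python3 -c "
from workcell import manip
print(manip.hand_in())"
```

```text
the job is handed in; nothing more can be done
None
```

The bolt is caught crosswise in the rail with its stud at the end of the stand's fork. It is released, and I handed the job in at about 23 s; no verdict was reported.

**What I did:**
- **Pick and insert:** I took the zinc bolt from the block and let it lengthwise into the slot at y of about 0.12, clear of the stand. I pressed it down until the wrist felt about 8 N, which by tool height puts the head at roughly z 21–22 mm in the rail.
- **Turn:** I turned it clockwise to within about 0.3° of crosswise, as measured at the gripper. The turning moment stayed near zero.
- **Tug:** I tugged it three times, at about 10 to 13 N on the wrist, and it held.
- **Slide and release:** I slid it into the fork until it stopped at y of about 0.006, where I expected the end to be. The wrist felt about 7 N against roughly 2–3 N of sliding friction. Then I eased off, let go and drew up clear.

**Last checks:**
- **Bolt:** The side view shows it standing free and upright in the fork, with the washer at about the seated height. The depth data hint at a lean of about 0.03 rad, which may be calibration error; the limit is 0.07.
- **Robot:** It was clear and still, with no force on the wrist.
- **Bowl:** Its image match was exact, so it has not moved.
- **Wrench and marker:** Their matches were in place, within a pixel, but weak (0.56 and 0.66). The robot never came near either.
- **Stand:** I could not confirm its position. The image check failed, probably because the arm hid most of the cast. The only evidence is that the wrist force along the rail read no more than about 7 N, well below the 24 N it takes to slide the stand.

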